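# Latch the painter's case

### The arm

A 6-joint arm with a two-finger parallel gripper is mounted at the origin on the work surface. World frame = base frame: x ahead of the robot, y to its left, z up, the work surface at z = 0. Lengths are in m, angles in degrees, forces in N, time in s.
With the tool pointing down it reaches from about 0.225 to 0.725 m from the base axis. Payload 3.1 kg.
Tool frame: the origin (TCP) lies midway between the tips of the shut fingers; the grasp point (between the pads) lies 19 mm behind it; z points along the fingers, y is the direction in which the jaws open and shut (so a half turn about z gives the same grasp; the last joint's range is limited). The gripper opens to 85 mm and grips with 20 to 120 N. Pads are 22 mm wide; open, the fingers measure 114 mm over their backs; the gripper's body (76 mm by 85 mm) begins 54 mm behind the grasp point. The pads swing forward as they close: fully open they stand 13 mm farther back than shut.
Start: joints at [-70.806, 2.75, 5.684, 92.934, 0, 82.678], TCP at [0.234, -0.47, 0.231] pointing down, gripper open.
Joint ranges: [-166.93, 166.93], [-56.73, 111.36], [-69.38, 81.34], [-121.58, 131.49], [-85.45, 84.26], [-180, 180]. Speed limits (degrees/s): [159.86, 159.86, 180, 180, 180, 180].

### API

Orientations are given as [roll, pitch, yaw] about the fixed x, y, z axes, in that order (R = Rz(yaw) Ry(pitch) Rx(roll)).
In Python, from station import r gives the robot as it stands.
- The arm moves only by the tool send_rows, never from a script. Its argument "commands" is a list of rows, each a list of 5 numbers: the shift along the tool's x, y, z in mm, then the turn about the tool's z in degrees, then the closure, from -1 (fully open) to 1 (shut). A call has 1 to 10 rows; each row is the pose to reach, as a shift and turn from the pose measured when the call began, along the tool's axes at that moment; what a row does not reach only later rows make up. A row lasts 1/8 s, in which the tool goes at most 62.5 mm and 10.7 degrees, less where a joint would pass 70% of its speed; a pose out of reach is approached as far as the arm can. A call with a gripper value outside its range is refused whole. The fingers move at their own pace and stop on an object; "grip_force" is the grip in N (left out, the last holds). Time passes only in rows, so rows that repeat a pose let the fingers close. It gives the time, the measured TCP pose, the force and the opening at its end, in the units of the state.
- r.read_state(): the state, without advancing time (a new reading comes with each control period).
- r.get_image(name): name is "side" or "top"; returns (picture, depth): 480x640x3 uint8, red, green, blue; 480x640 float32, m along the optical axis (not along the pixel's ray), 0 where there is no reading.
- r.calibration(name): a dict with "camera_matrix" (3x3 intrinsics, pixels), "k1" (the pictures are not rectified: a ray, as slopes to the right and down, at radius r is drawn at 1 + k1 r^2 times it, then the intrinsics apply), "rvec" (rotation vector, rad) and "tvec" (3), from world to camera coordinates, as OpenCV has them. Camera axes: x right, y down, z forward; pixel columns grow to the right and rows downward; lengths in m; the calibration is good to about 2 mm. A picture is of the moment at which its call begins. calibration takes no time and is no camera call.
- r.close_job(): hands the job in, once; it reports no verdict.
Trained networks look in the newest picture that a camera, given by its name, has taken for a name from the list of things; names that differ only in an ending like _2 or _b are one class to them, and where a whole thing is asked for, a point or a joint stands for the part that bears it (a point fixed in the world has none). Each returns a list of dicts, best first, with "confidence" (0 to 1); they miss things now and then, are a little off and sometimes report something else, mostly with a low value. They report only what shows in the picture. A call takes as long as a camera call.
- r.spot_in(camera, name): "at" ([x, y, z] in m, in world coordinates, good to about 4 mm: the middle of the surface that is visible of it).
The state is a dict: "t": time; "joints": joint angles; "joint_velocities": joint speeds; "joint_efforts": joint torques, N m; "tool_pos": TCP position; "tool_rot": TCP orientation; "contact_force": force on the tool from outside, world axes, zero at the start; "ft_torque": the same for the moment, N m; "width": finger opening in m.
Only numpy, scipy, OpenCV 4.12 (cv2) and the standard library are available. Lean on these libraries where they do the work, as an engineer would, in place of code of your own. Each camera call takes 0.05 s, during which the arm holds its last target.

### The job

Fasten the draw latch on the larger wooden paint case: swing its wire loop forward so that it drops over the keeper hook on the lid, then push the lever over and snap it down flat so that it pulls the lid shut and stays. Leave the smaller case alone.

Things in the scene. Friction and masses are not known exactly. Their poses are not given: they have to be found in the camera images.
- case_latch (a point): Lever pivot on top of the larger wooden case (142 x 250 x 130 mm high, fixed, stood on edge), mid-length, 14 mm above its top. x: level, across the seam to the lid and keeper, away from the robot; y: pivot axis; z: up. (x, z) in mm below are from here; parts are centred on y = 0. The lid (top z -15, out to x 86) is sprung 6 mm ajar, pulling on the shut latch with about 10 N.
- case_bar (a point): Middle of the wire loop's 6 mm cross bar; loop 49 wide, bar 75 from its pivot, which is on the lever 22 from the lever's pivot. Starts thrown back on a stop, bar 75 to 95 up and 10 to 45 behind (-x). Pushed past upright it falls freely, over the keeper if the lever was not moved. Keeper: 26 wide hook, face x 55 (49 lid shut), lip to x 61, its top at z 7. Latched: bar under the lip at (54, -2).
- case_lever (a joint): Larger case's steel lever, 55 long, 26 wide, 4 thick. 0 = shut, flat along -x; 1.57 = upright; starts at 2.05 to 2.35, leaning over the keeper. Friction holds it where it is left. Free end at (-55 cos a, 55 sin a). With the loop hooked, pushing it near the free end takes up to about 8 N until it passes centre and snaps to its stop at 0.
- small: Bystander: the smaller wooden case (142 x 130 x 100 mm high, fixed, same wood), with the same latch, also open; it may stand left or right of the larger one. Origin: centre of its underside; z up, y along its length. The latch rises to 120 mm above its top.

How it is judged:
By the outcome, as a careful person would: the job done as asked, in the order asked, and still so for the second after the job is handed in, with the robot touching nothing.
It also fails if it takes over 40 s, if anything falls off the work surface, if the arm or the gripper's body presses on something with over 40 N, if the wrist force passes 120 N, or if a joint passes its speed limit or range.

## Working session

There is one attempt and no reset: what is moved stays moved. The work goes in short steps, Python scripts to look and compute and a tool call to move; the robot and the scene stay as the last step left them, time stands still between calls to the robot, and variables do not carry over. Pictures are saved under pics/ and viewed, and the job is handed in when it is done.

Besides the shell and the picture viewer there is one more tool, called after "Emit:" as name(argument=value, ...), one argument or row to a line, values as JSON. send_rows: Moves the arm, as the interface text tells. Its arguments: {"type":"object","properties":{"commands":{"type":"array"},"grip_force":{"type":"number"}},"required":["commands"]}

```bash
mkdir -p pics; ls; python3 - <<'E'
from station import r
import cv2
s=r.read_state();print(s)
for c in("side","top"):
    im,d=r.get_image(c);cv2.imwrite(f"pics/{c}0.png",im[:,:,::-1])
    print(c,r.calibration(c))
    for n in("case_latch","case_bar","case_lever","small"):
        print(n,r.spot_in(c,n))
E
```

```text
pics
{'t': 0.0, 'joints': array([-7.08064407e+01,  2.79229938e+00,  5.59030810e+00,  9.29328035e+01,
        7.72351218e-04,  8.26791999e+01]), 'joint_velocities': array([ 0.03351484, -0.00431507,  0.02378492, -0.0990031 ,  0.07665624,
       -0.05715961]), 'joint_efforts': array([-1.06541826e-03, -3.38784456e+01,  3.20013928e+01,  1.99937203e-02,
       -3.15511861e-04, -3.80909171e-06]), 'tool_pos': array([ 0.23417412, -0.46919542,  0.23011112]), 'tool_rot': array([-1.79866402e+02, -1.79422220e-02,  2.65143376e+01]), 'contact_force': array([-0.06407411,  0.99123836, -0.22807633]), 'ft_torque': array([ 0.03785757,  0.01714539, -0.00884225]), 'width': 0.0853349724337957}
side {'camera_matrix': array([[446.21675348,   0.        , 323.09564284],
       [  0.        , 446.21675348, 235.66262721],
       [  0.        ,   0.        ,   1.        ]]), 'k1': 0.011349373084538449, 'rvec': array([ 0.3482923, -2.7396183,  1.2626059]), 'tvec': array([0.51826051, 0.17169015, 0.76558878])}
case_latch [{'at': [0.479, -0.0682, 0.1269], 'confidence': 0.64}]
case_bar [{'at': [0.4707, -0.1296, 0.2098], 'confidence': 0.69}]
case_lever [{'at': [0.4817, -0.1435, 0.1818], 'confidence': 0.6}]
small [{'at': [0.4356, 0.2483, 0.1], 'confidence': 0.84}]
top {'camera_matrix': array([[491.91787494,   0.        , 317.837734  ],
       [  0.        , 491.91787494, 237.11900298],
       [  0.        ,   0.        ,   1.        ]]), 'k1': -0.06565712372334442, 'rvec': array([ 2.17405151, -2.15589324,  0.14632799]), 'tvec': array([-0.00411098,  0.54599655,  0.80056511])}
case_latch [{'at': [0.4875, -0.1424, 0.1302], 'confidence': 0.69}]
case_bar [{'at': [0.4657, -0.1543, 0.2365], 'confidence': 0.65}]
case_lever [{'at': [0.4856, -0.1502, 0.179], 'confidence': 0.76}]
small [{'at': [0.4488, 0.2063, 0.0997], 'confidence': 0.81}]
```

View pics/side0.png

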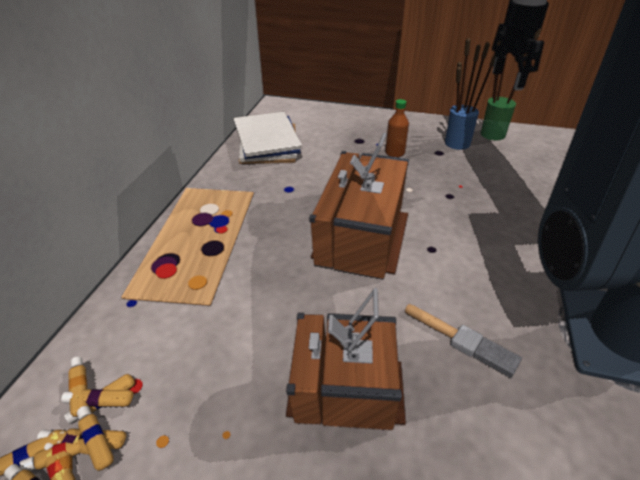

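View pics/top0.png

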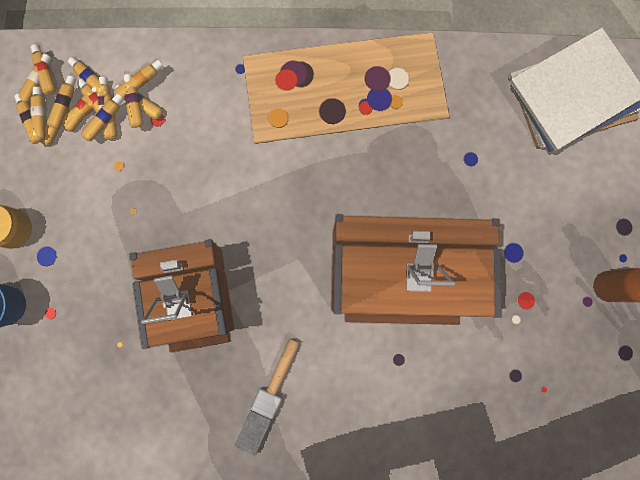

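The side view shows the larger case farther off (latch near 368,175). In the top view the larger case is on the right, with its latch near (422,275) and keeper near (421,237). The smaller case is on the left, at +y. Next I measure the larger case's geometry from depth.

```bash
cat > h.py <<'E'
from station import r
import cv2,numpy as np
def cloud(c,save=None):
    im,d=r.get_image(c);k=r.calibration(c)
    if save: cv2.imwrite(save,im[:,:,::-1])
    K=k["camera_matrix"];v,u=np.mgrid[:480,:640]
    xd=(u-K[0,2])/K[0,0];yd=(v-K[1,2])/K[1,1]
    x,y=xd.copy(),yd.copy()
    for _ in range(8):
        f=1+k["k1"]*(x*x+y*y);x=xd/f;y=yd/f
    P=np.stack([x*d,y*d,d],-1);R=cv2.Rodrigues(np.array(k["rvec"]))[0]
    W=(P-k["tvec"])@R
    W[d==0]=np.nan
    return im,W
def proj(c,X):
    k=r.calibration(c);R=cv2.Rodrigues(np.array(k["rvec"]))[0]
    p=np.atleast_2d(X)@R.T+k["tvec"];s=p[:,:2]/p[:,2:]
    s=s*(1+k["k1"]*(s**2).sum(1,keepdims=True));K=k["camera_matrix"]
    return s*[K[0,0],K[1,1]]+[K[0,2],K[1,2]]
E
python3 - <<'E'
from h import *
im,W=cloud("top")
np.save("Wt.npy",W)
sub=np.zeros((480,640),bool);sub[200:340,320:515]=1
z=W[...,2]
m=sub&(z>.122)&(z<.140)
P=W[m];print(len(P),np.median(P[:,2]))
rc=cv2.minAreaRect((P[:,:2]*1000).astype(np.float32));print(rc,cv2.boxPoints(rc))
m=sub&(z>.145)
P=W[m];vu=np.argwhere(m)
for (v,u),p in list(zip(vu,P))[::4]:print(u,v,np.round(p*1000))
g=im[205:335,325:510,::-1];cv2.imwrite("pics/topz.png",cv2.resize(g,None,fx=4,fy=4,interpolation=2))
im,W=cloud("side");g=im[120:290,290:430,::-1];cv2.imwrite("pics/sidez.png",cv2.resize(g,None,fx=3.5,fy=3.5,interpolation=2))
sub[:]=0;sub[120:290,300:420]=1
z=W[...,2]
m=sub&(z>.145)&(W[...,0]>.35)&(W[...,1]>-.25)
for (v,u),p in list(zip(np.argwhere(m),W[m]))[::3]:print(u,v,np.round(p*1000))
E
```

```text
14605 0.12967389952725683
((493.4627685546875, -148.67445373535156), (253.18605041503906, 148.52244567871094), 88.75782012939453) [[ 416.47467  -273.62787 ]
 [ 564.9622   -276.8476  ]
 [ 570.45087   -23.721039]
 [ 421.96332   -20.501312]]
413 231 [ 542. -137.  150.]
417 231 [ 542. -144.  149.]
414 232 [ 540. -139.  151.]
418 232 [ 541. -145.  150.]
422 232 [ 541. -151.  150.]
426 232 [ 541. -156.  151.]
412 233 [ 539. -136.  149.]
416 233 [ 539. -142.  151.]
420 233 [ 539. -148.  148.]
424 233 [ 539. -154.  150.]
428 233 [ 539. -160.  150.]
414 234 [ 538. -139.  150.]
418 234 [ 538. -145.  150.]
422 234 [ 538. -150.  151.]
426 234 [ 538. -157.  150.]
412 235 [ 536. -136.  149.]
416 235 [ 536. -142.  150.]
420 235 [ 536. -148.  149.]
424 235 [ 536. -153.  151.]
428 235 [ 536. -159.  152.]
414 236 [ 535. -139.  151.]
418 236 [ 534. -144.  153.]
422 236 [ 535. -151.  150.]
426 236 [ 535. -156.  152.]
412 237 [ 534. -137.  146.]
416 237 [ 533. -142.  150.]
420 237 [ 533. -147.  152.]
424 237 [ 533. -154.  150.]
428 237 [ 533. -160.  150.]
414 238 [ 532. -139.  151.]
418 238 [ 532. -144. 
[... 10721 characters left out ...]
9.  152.]
370 176 [ 481. -158.  147.]
338 177 [ 541. -139.  147.]
341 177 [ 535. -137.  149.]
344 177 [ 529. -138.  149.]
364 177 [ 488. -123.  165.]
367 177 [ 485. -145.  152.]
370 177 [ 480. -153.  147.]
342 178 [ 533. -137.  147.]
365 178 [ 487. -137.  154.]
368 178 [ 483. -148.  148.]
371 178 [ 478. -151.  147.]
366 179 [ 485. -136.  153.]
369 179 [ 481. -148.  146.]
366 180 [ 485. -137.  150.]
369 180 [ 480. -143.  147.]
366 181 [ 485. -135.  149.]
369 181 [ 480. -139.  147.]
366 182 [ 484. -133.  148.]
369 182 [ 478. -131.  150.]
372 182 [ 473. -135.  149.]
367 183 [ 482. -132.  146.]
370 183 [ 476. -132.  148.]
374 288 [419. 191. 206.]
373 289 [420. 191. 205.]
376 289 [416. 192. 206.]
```

```bash
ls pics
```

```text
side0.png
sidez.png
top0.png
topz.png
```

Measured on the larger case, in world mm:
- **Lever pivot:** about (482, -148.7, 144), with case yaw about -1.2°.
- **Loop bar:** centre about (464, -148, 235).
- **Loop pivot:** about (488, 165) in (x, z).
- **Lever tip:** about (519, 186) in (x, z), so a ≈ 2.3.

These agree with the sizes given. I'll approach from behind the bar with the fingers shut and jaws along y.

```bash
cat >> h.py <<'E'
from scipy.spatial.transform import Rotation as Ro
def sh(*pts,yaw=-1.2):
    s=r.read_state();R=Ro.from_euler('xyz',s["tool_rot"],degrees=True).as_matrix()
    for p in pts: print(p,np.round(R.T@(np.array(p)-s["tool_pos"]*1000),1))
    print("turn",s["tool_rot"][2]-yaw)
E
sed -i 's/s\["tool_pos"\]\*1000/np.array(s["tool_pos"])*1000/' h.py
python3 -c "
from h import *
sh((234,-469,310),(428,-148,310))"
```

```text
(234, -469, 310) [  0.   -0.9 -78.7]
(428, -148, 310) [ 316.9 -201.5  -78.7]
turn 27.71635790378722
```

View pics/topz.png

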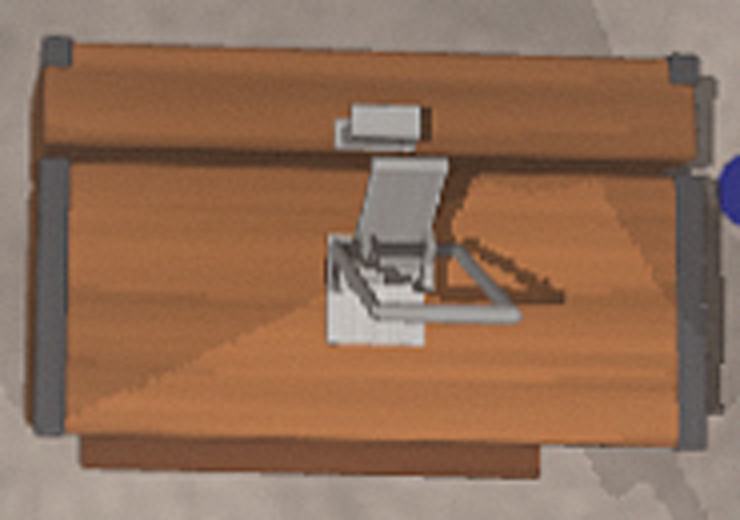

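View pics/sidez.png

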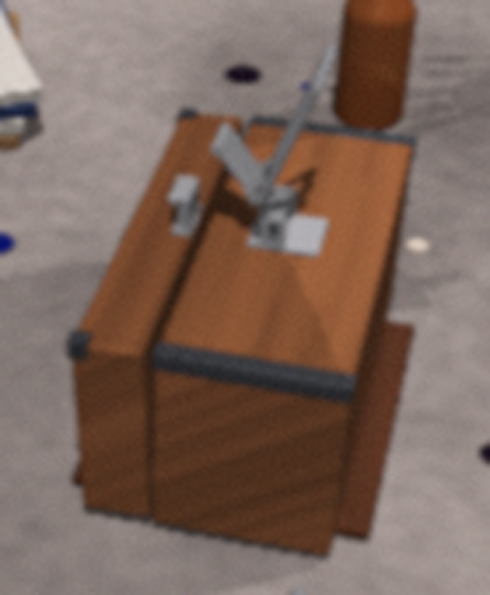

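The zoomed views agree with the measurements: the lever leans over the seam, the loop is thrown back, and the keeper hook is on the lid. Now I raise the tool, shut the fingers and go behind the bar.

Emit:
send_rows(
  commands=[
    [0, 0, -45, 0, 1],
    [0, 0, -79, 5, 1],
    [50, -32, -79, 10, 1],
    [100, -64, -79, 15, 1],
    [150, -95, -79, 20, 1],
    [200, -127, -79, 25, 1],
    [250, -159, -79, 27.7, 1],
    [290, -184, -79, 27.7, 1],
    [317, -201.5, -79, 27.7, 1],
    [317, -201.5, -79, 27.7, 1],
  ],
  grip_force=40,
)

```text
t: 1.85
tool_pos: [0.4288, -0.1462, 0.3105]
tool_rot: [-180.0, -0.0, -0.9]
contact_force: [-0.4, 0.5, 0.5]
width: 0.0001
```

```bash
python3 -c "
from h import *
sh((428,-148,310),(434,-148,224),(470,-148.5,224),(490,-149,224))
print(r.read_state())"
```

```text
(428, -148, 310) [-0.8  1.8  0.5]
(434, -148, 224) [ 5.2  1.7 86.5]
(470, -148.5, 224) [41.2  1.6 86.5]
(490, -149, 224) [61.2  1.8 86.5]
turn 0.2569221210235275
{'t': 1.85, 'joints': array([-2.73289907e+01, -5.86406079e+00,  6.39674465e+00,  1.02242348e+02,
        1.15740747e-02,  1.53614089e+02]), 'joint_velocities': array([-2.99151952, -0.25656552, -0.19798912,  0.10657297, -1.68291479,
       -1.10563179]), 'joint_efforts': array([ 9.71942805e-01, -2.71678734e+01,  3.11242139e+01, -1.17767966e-02,
        1.80725120e-01,  1.03666994e-01]), 'tool_pos': array([ 0.4288048 , -0.14622062,  0.31046181]), 'tool_rot': array([-1.79997835e+02, -2.16785479e-02, -9.43077879e-01]), 'contact_force': array([-0.37850855,  0.48285703,  0.52454119]), 'ft_torque': array([-0.01488528, -0.03402298,  0.01853035]), 'width': 7.634768231381408e-05}
```

Emit:
send_rows(
  commands=[
    [2, 2, 30, 0, 1],
    [2, 2, 60, 0, 1],
    [2, 2, 86, 0, 1],
    [2, 2, 86, 0, 1],
    [10, 2, 86, 0, 1],
    [16, 2, 86, 0, 1],
    [22, 2, 86, 0, 1],
    [28, 2, 86, 0, 1],
    [34, 2, 86, 0, 1],
    [40, 2, 86, 0, 1],
  ],
)

```text
t: 3.1
tool_pos: [0.4692, -0.1488, 0.2244]
tool_rot: [-180.0, -0.0, -0.9]
contact_force: [0.1, 0.8, -0.6]
width: -0.0005
```

```bash
python3 -c "
from h import *
im,W=cloud('side');cv2.imwrite('pics/s1.png',cv2.resize(im[60:260,260:500,::-1],None,fx=3,fy=3))
print(r.spot_in('side','case_bar'),r.spot_in('side','case_lever'))"
```

```text
[{'at': [0.4838, -0.13, 0.2011], 'confidence': 0.53}] [{'at': [0.4829, -0.1413, 0.1798], 'confidence': 0.81}]
```

View pics/s1.png

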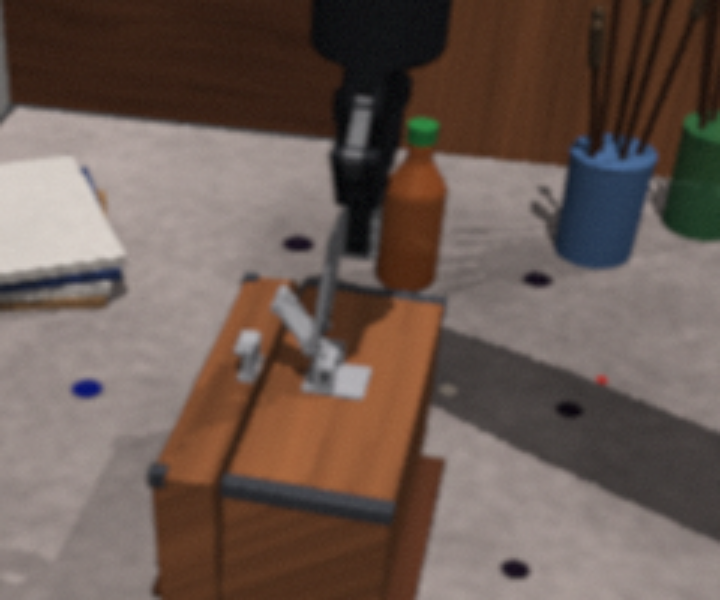

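In the side crop the finger is against the bar (about 345,210), the loop is near upright, and the lever hasn't moved. I keep pushing, then back away upward.

Emit:
send_rows(
  commands=[
    [6, 0, 0, 0, 1],
    [12, 0, 0, 0, 1],
    [18, 0, 0, 0, 1],
    [24, 0, 0, 0, 1],
    [24, 0, 0, 0, 1],
    [24, 0, 0, 0, 1],
  ],
)

```text
t: 4.0
tool_pos: [0.4929, -0.1492, 0.2242]
tool_rot: [-180.0, 0.0, -0.9]
contact_force: [-1.2, -0.3, -0.1]
width: -0.0
```

```bash
python3 -c "
from h import *
im,W=cloud('side');cv2.imwrite('pics/s2.png',cv2.resize(im[60:260,260:500,::-1],None,fx=3,fy=3))
print(r.spot_in('side','case_bar'),r.spot_in('side','case_lever'))
b=W[150:200,325:372];b=b[(b[...,2]>.140)]
print(np.round(b[::8]*1000))
sh((484,-149,250),(562,-150,250))"
```

```text
[{'at': [0.5364, -0.1286, 0.1675], 'confidence': 0.46}] [{'at': [0.5023, -0.1441, 0.1692], 'confidence': 0.98}]
[[ 516. -163.  186.]
 [ 513. -157.  185.]
 [ 517. -151.  186.]
 [ 559. -170.  166.]
 [ 544. -176.  165.]
 [ 507. -161.  179.]
 [ 551. -173.  163.]
 [ 535. -173.  166.]
 [ 511. -150.  183.]
 [ 547. -170.  163.]
 [ 531. -174.  164.]
 [ 510. -146.  183.]
 [ 559. -162.  164.]
 [ 513. -139.  185.]
 [ 503. -175.  165.]
 [ 509. -142.  181.]
 [ 498. -171.  166.]
 [ 559. -153.  165.]
 [ 502. -154.  173.]
 [ 488. -169.  166.]
 [ 505. -142.  177.]
 [ 494. -170.  163.]
 [ 560. -141.  168.]
 [ 501. -150.  171.]
 [ 485. -161.  167.]
 [ 502. -145.  171.]
 [ 488. -158.  166.]
 [ 504. -138.  173.]
 [ 492. -161.  161.]
 [ 559. -129.  168.]
 [ 493. -156.  162.]
 [ 563. -128.  166.]
 [ 548. -131.  166.]
 [ 500. -139.  169.]
 [ 487. -150.  164.]
 [ 549. -128.  166.]
 [ 540. -160.  148.]
 [ 499. -140.  166.]
 [ 553. -128.  162.]
 [ 537. -128.  165.]
 [ 500. -139.  164.]
 [ 485. -143.  164.]
 [ 528. -125.  166.]
 [ 514. -128.  166.]
 [ 486. -137.  166.]
 [ 537. -146.  149.]
 [ 517. -128.  164.]
 [ 502. -126.  167.]
 [ 486. -133.  166.]
 [ 537. -146.  147.]
 [ 513. -125.  164.]
 [ 498. -127.  165.]
 [ 484. -138.  161.]
 [ 534. -142.  148.]
 [ 499. -126.  164.]
 [ 486. -137.  159.]
 [ 537. -139.  147.]
 [ 490. -126.  163.]
 [ 479. -156.  146.]
 [ 486. -138.  154.]
 [ 531. -139.  143.]
 [ 479. -146.  147.]
 [ 483. -138.  150.]
 [ 481. -137.  149.]
 [ 479. -133.  149.]
 [ 476. -130.  149.]
 [ 474. -133.  145.]
 [ 483. -130.  141.]]
(484, -149, 250) [ -8.8  -0.  -25.7]
(562, -150, 250) [ 69.2  -0.3 -25.7]
turn 0.27097965065503793
```

View pics/s2.png

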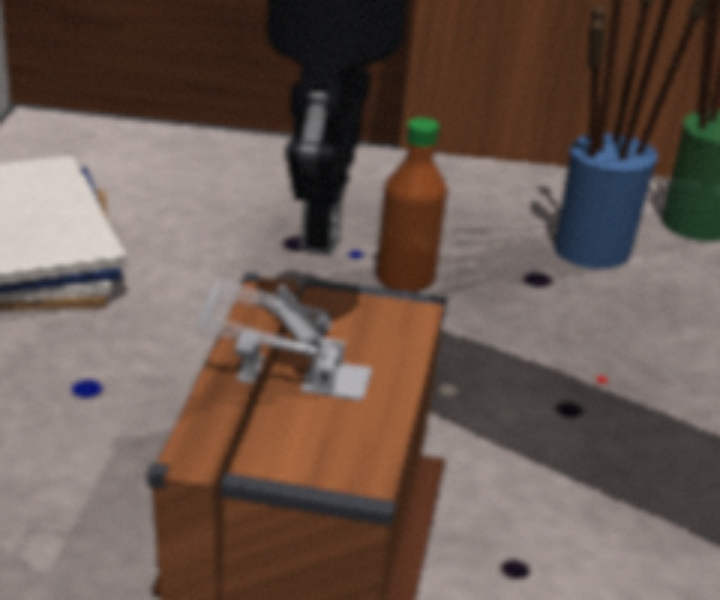

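The loop is caught mid-fall past the lever toward the keeper, and the lever hasn't moved. Now I lift, move in front of the lever and check how the loop landed.

Emit:
send_rows(
  commands=[
    [0, 0, -26, 0, 1],
    [25, 0, -26, 0, 1],
    [52, 0, -26, 0, 1],
    [52, 0, -26, 0, 1],
    [52, 0, -26, 0, 1],
  ],
)

```text
t: 4.78
tool_pos: [0.5441, -0.15, 0.2503]
tool_rot: [-180.0, 0.1, -0.9]
contact_force: [0.2, -0.5, -0.1]
width: 0.0001
```

```bash
python3 -c "
from h import *
im,W=cloud('side');cv2.imwrite('pics/s3.png',cv2.resize(im[60:260,260:500,::-1],None,fx=3,fy=3))
print(r.spot_in('side','case_bar'),r.spot_in('side','case_lever'))
b=W[150:200,320:352];b=b[(b[...,2]>.134)&(b[...,0]>.5)]
print(np.round(b[::6]*1000))
sh((543,-150,250),(543,-150,172))"
```

```text
[{'at': [0.5269, -0.131, 0.1433], 'confidence': 0.71}] []
[[ 518. -145.  184.]
 [ 540. -162.  149.]
 [ 528. -172.  144.]
 [ 535. -158.  150.]
 [ 526. -172.  142.]
 [ 534. -153.  150.]
 [ 550. -171.  134.]
 [ 532. -153.  148.]
 [ 535. -148.  149.]
 [ 537. -141.  151.]
 [ 529. -156.  142.]
 [ 529. -139.  150.]
 [ 534. -135.  150.]
 [ 534. -136.  147.]
 [ 535. -138.  143.]
 [ 534. -137.  142.]
 [ 519. -130.  149.]
 [ 531. -138.  139.]
 [ 516. -125.  150.]
 [ 528. -125.  146.]
 [ 517. -129.  145.]
 [ 530. -127.  142.]
 [ 544. -128.  136.]
 [ 532. -126.  140.]
 [ 538. -125.  137.]]
(543, -150, 250) [-1.1 -0.   0.7]
(543, -150, 172) [-1.1 -0.  78.7]
turn 0.2490797308461289
```

View pics/s3.png

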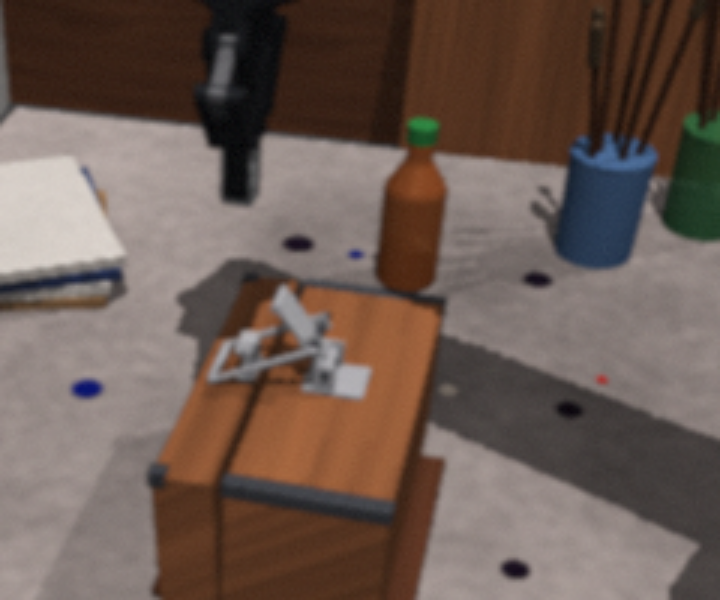

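The loop lies around the keeper with its bar resting on the lid beyond the hook (left end about 225,370 in the crop). I lower in front of the lever and start the push.

Emit:
send_rows(
  commands=[
    [0, 0, 30, 0, 1],
    [0, 0, 60, 0, 1],
    [0, 0, 74, 0, 1],
    [0, 0, 74, 0, 1],
    [-8, 0, 74, 0, 1],
    [-16, 0, 74, 0, 1],
    [-24, 0, 73, 0, 1],
    [-32, 0, 70, 0, 1],
    [-38, 0, 68, 0, 1],
    [-38, 0, 68, 0, 1],
  ],
)

```text
t: 6.18
tool_pos: [0.5051, -0.1494, 0.1826]
tool_rot: [-180.0, 0.1, -1.0]
contact_force: [0.5, 0.1, 0.3]
width: 0.0002
```

```bash
python3 -c "
from h import *
im,W=cloud('side');cv2.imwrite('pics/s4.png',cv2.resize(im[60:260,260:500,::-1],None,fx=3,fy=3))
print(r.read_state()['contact_force'])
L=lambda x,z:(482+x,-149,144+z)
sh(L(12,42),L(0,44),L(-12,42),L(-20,37),L(-28,28),L(-34,18),L(-37,10),L(-38,3))"
```

```text
[-0.83774868  0.70545153  0.80217073]
(494, -149, 186) [-11.2  -0.1  -3.7]
(482, -149, 188) [-23.2   0.1  -5.7]
(470, -149, 186) [-35.2   0.3  -3.7]
(462, -149, 181) [-43.2   0.4   1.3]
(454, -149, 172) [-51.2   0.6  10.3]
(448, -149, 162) [-57.2   0.7  20.4]
(445, -149, 154) [-60.2   0.7  28.4]
(444, -149, 147) [-61.1   0.8  35.4]
turn 0.2352459248763693
```

View pics/s4.png

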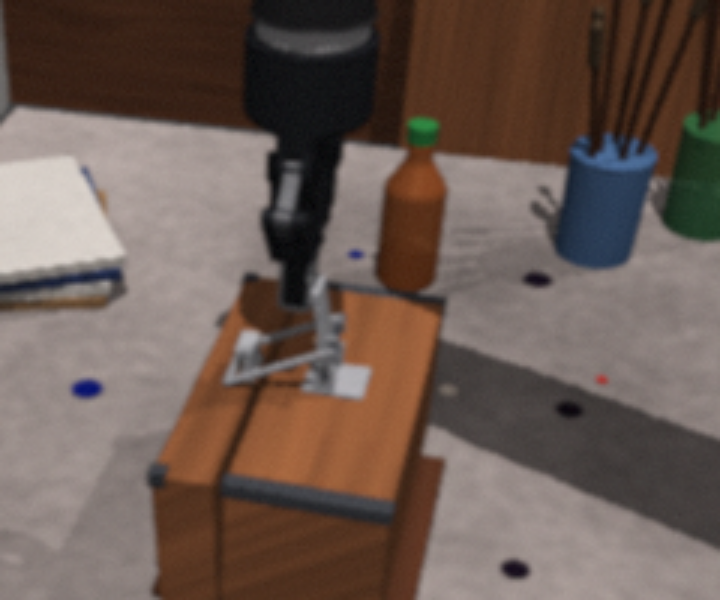

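The lever is near upright, the finger is behind its free end, and the loop is drawing up to the keeper. I continue over the arc.

Emit:
send_rows(
  commands=[
    [-6, 0, -2, 0, 1],
    [-12, 0, -4, 0, 1],
    [-18, 0, -5, 0, 1],
    [-24, 0, -5, 0, 1],
    [-24, 0, -5, 0, 1],
  ],
)

```text
t: 6.85
tool_pos: [0.481, -0.1489, 0.1876]
tool_rot: [-180.0, 0.1, -1.0]
contact_force: [2.4, -0.7, 0.3]
width: 0.0001
```

```bash
python3 -c "
from h import *
im,W=cloud('side');cv2.imwrite('pics/s5.png',cv2.resize(im[60:260,260:500,::-1],None,fx=3,fy=3))
print(r.read_state()['contact_force'])
L=lambda x,z:(482+x,-149,144+z)
sh(L(0,44),L(-12,42),L(-20,37),L(-28,28),L(-34,18),L(-37,10),L(-38,3))"
```

```text
[ 3.01152433 -0.89212134  0.70406636]
(482, -149, 188) [ 1.   0.1 -0.5]
(470, -149, 186) [-11.    0.3   1.6]
(462, -149, 181) [-19.    0.4   6.6]
(454, -149, 172) [-27.    0.6  15.6]
(448, -149, 162) [-33.    0.7  25.6]
(445, -149, 154) [-36.    0.7  33.6]
(444, -149, 147) [-37.    0.7  40.6]
turn 0.2239783582946009
```

View pics/s5.png

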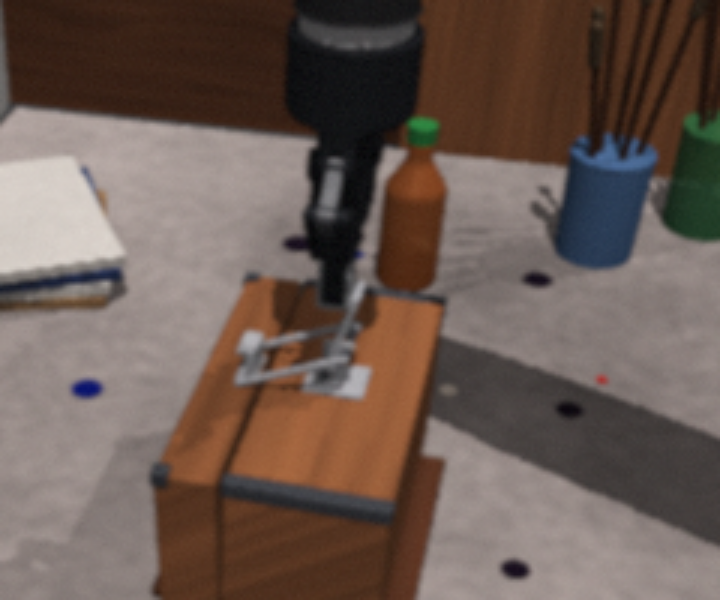

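Force has risen to 3 N and the bar is engaged under the lip. I keep following the arc down.

Emit:
send_rows(
  commands=[
    [-5, 0, 0, 0, 1],
    [-11, 0, 1.6, 0, 1],
    [-15, 0, 4, 0, 1],
    [-19, 0, 7, 0, 1],
    [-23, 0, 11, 0, 1],
    [-27, 0, 16, 0, 1],
    [-30, 0, 21, 0, 1],
    [-33, 0, 26, 0, 1],
  ],
)

```text
t: 7.9
tool_pos: [0.4473, -0.1481, 0.1607]
tool_rot: [-180.0, 0.2, -1.0]
contact_force: [0.6, 0.0, -0.9]
width: -0.0
```

```bash
python3 -c "
from h import *
im,W=cloud('side');cv2.imwrite('pics/s6.png',cv2.resize(im[60:260,260:500,::-1],None,fx=3,fy=3))
print(r.read_state()['contact_force'])
L=lambda x,z:(482+x,-149,144+z)
sh(L(-37,10),L(-38,4),L(-38,2))"
```

```text
[-1.20175124  0.85847556 -0.02480227]
(445, -149, 154) [-1.6  1.1  5.9]
(444, -149, 148) [-2.6  1.2 11.9]
(444, -149, 146) [-2.6  1.2 13.9]
turn 0.22066635517200417
```

View pics/s6.png

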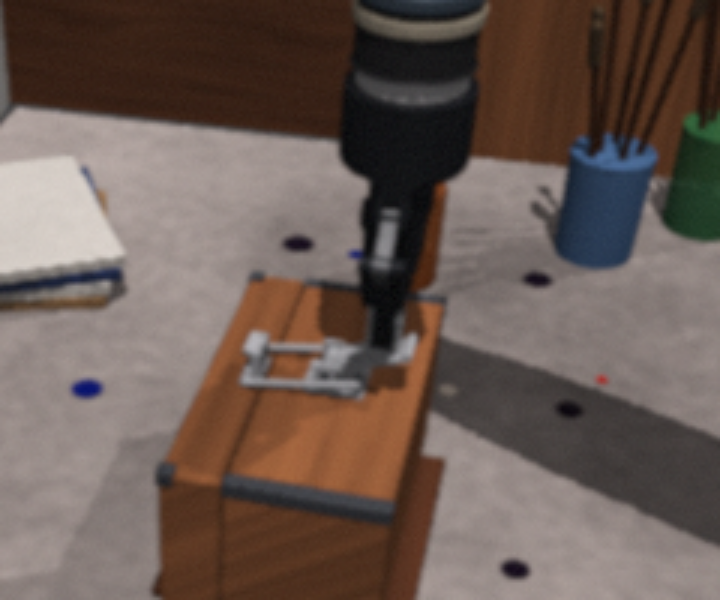

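The seam has closed, and the lever is nearly flat under the finger. I press it the rest of the way.

Emit:
send_rows(
  commands=[
    [-1, 0, 4, 0, 1],
    [-2, 0, 8, 0, 1],
    [-2, 0, 11, 0, 1],
    [-2, 0, 13, 0, 1],
    [-2, 0, 14, 0, 1],
    [-2, 0, 14, 0, 1],
  ],
)

```text
t: 8.7
tool_pos: [0.4448, -0.1479, 0.1461]
tool_rot: [-179.9, 0.2, -1.0]
contact_force: [0.1, -0.1, 0.0]
width: -0.0
```

Emit:
send_rows(
  commands=[
    [0, 0, -20, 0, 1],
    [0, 0, -60, 0, 1],
    [-20, 0, -110, 0, 1],
    [-70, 0, -110, 0, 1],
    [-120, 0, -110, 0, 1],
    [-150, 0, -110, 0, 1],
    [-150, 0, -110, 0, 1],
  ],
)

```text
t: 9.57
tool_pos: [0.2943, -0.1456, 0.2574]
tool_rot: [180.0, 0.1, -1.1]
contact_force: [0.3, -0.4, 0.2]
width: 0.0002
```

```bash
python3 -c "
from h import *
im,W=cloud('side');cv2.imwrite('pics/s7.png',cv2.resize(im[120:290,290:430,::-1],None,fx=3.5,fy=3.5,interpolation=2))
print(r.read_state()['contact_force'])
b=W[150:200,320:400];b=b[(b[...,2]>.138)&(b[...,1]>-.18)]
print(np.round(b[::6]*1000))
im,W=cloud('top');cv2.imwrite('pics/t7.png',cv2.resize(im[205:335,325:510,::-1],None,fx=4,fy=4,interpolation=2))
print(r.spot_in('top','case_lever'),r.spot_in('top','case_bar'))
"
```

```text
[ 0.77224004  0.23179076 -0.49287688]
[[ 537. -164.  148.]
 [ 529. -159.  150.]
 [ 530. -154.  150.]
 [ 532. -154.  148.]
 [ 484. -165.  149.]
 [ 533. -147.  150.]
 [ 486. -163.  147.]
 [ 474. -165.  148.]
 [ 527. -146.  149.]
 [ 480. -163.  146.]
 [ 533. -141.  149.]
 [ 525. -157.  140.]
 [ 475. -162.  145.]
 [ 529. -139.  148.]
 [ 480. -154.  147.]
 [ 469. -158.  146.]
 [ 457. -160.  147.]
 [ 526. -142.  145.]
 [ 474. -156.  144.]
 [ 463. -160.  144.]
 [ 451. -161.  145.]
 [ 481. -150.  144.]
 [ 470. -153.  145.]
 [ 458. -155.  145.]
 [ 447. -159.  144.]
 [ 426. -158.  148.]
 [ 480. -141.  148.]
 [ 469. -150.  144.]
 [ 456. -152.  145.]
 [ 445. -153.  147.]
 [ 434. -159.  144.]
 [ 531. -140.  138.]
 [ 483. -137.  148.]
 [ 472. -144.  145.]
 [ 461. -148.  144.]
 [ 450. -152.  144.]
 [ 439. -155.  144.]
 [ 427. -153.  147.]
 [ 480. -131.  150.]
 [ 470. -143.  144.]
 [ 459. -145.  144.]
 [ 447. -147.  145.]
 [ 436. -153.  143.]
 [ 425. -151.  146.]
 [ 478. -130.  149.]
 [ 468. -138.  145.]
 [ 456. -141.  145.]
 [ 445. -146.  144.]
 [ 434. -145.  146.]
 [ 486. -132.  143.]
 [ 475. -135.  144.]
 [ 463. -135.  146.]
 [ 452. -140.  144.]
 [ 441. -142.  145.]
 [ 430. -147.  143.]
 [ 482. -133.  141.]
 [ 467. -136.  142.]
 [ 456. -138.  143.]
 [ 444. -138.  145.]
 [ 433. -140.  145.]
 [ 486. -132.  139.]
 [ 474. -134.  140.]
 [ 453. -135.  143.]
 [ 442. -136.  144.]
 [ 431. -140.  143.]
 [ 463. -134.  139.]
 [ 442. -140.  139.]
 [ 430. -135.  144.]
 [ 426. -137.  142.]]
[{'at': [0.4631, -0.1466, 0.1471], 'confidence': 0.8}] [{'at': [0.5021, -0.1707, 0.1365], 'confidence': 0.82}]
```

View pics/s7.png

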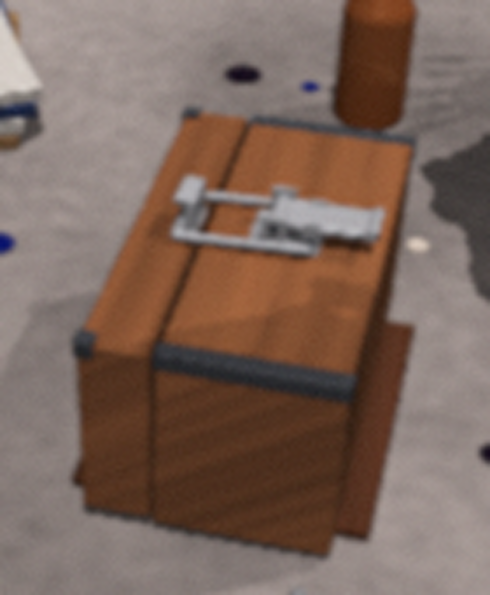

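View pics/t7.png

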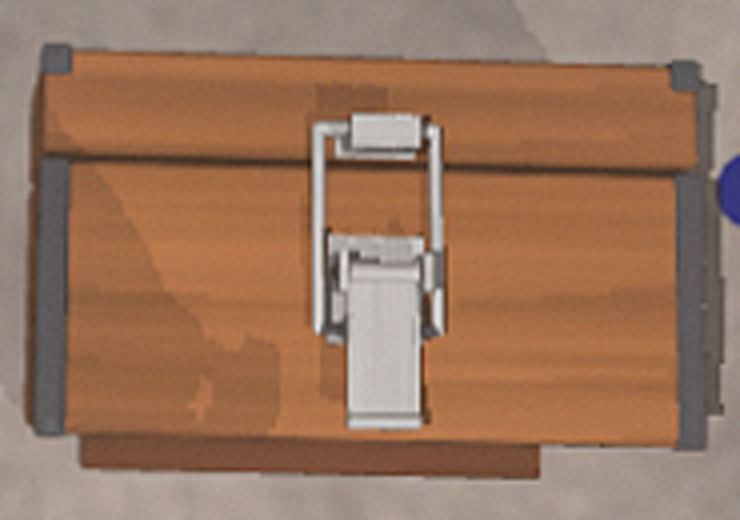

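The top and side views both show the lever flat, with its surface at z ≈ 145 all along. The bar is under the keeper lip and the seam has closed by about 5 mm. The arm is clear, so I hand in.

```bash
python3 -c "
from station import r
print(r.close_job(), r.read_state()['t'])"
```

```text
the job is handed in; nothing more can be done
the job is handed in; nothing more can be done
```

The draw latch on the larger case is fastened, and I handed the job in at about 10 s of the 40 s allowed. With the fingers shut, I pushed the loop past upright and it dropped over the keeper. I then pushed the lever over from in front and pressed it down flat.

- **Last checks:** depth readings show the lever flat, with its surface at z ≈ 144–146 mm along its length. The bar sits under the keeper lip, and the keeper has moved in about 5 mm, so the lid is shut.
- **Forces and clearance:** contact force reached about 3 N in the readings between moves. The arm stood well clear at hand-in, and I did not approach the smaller case.
- **Disagreements:** the network's bar point in the last top picture fell on a loop leg (0.502, -0.171) instead of the bar. I relied on the depth points and pictures instead. I took no picture after handing in.

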